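# Index the polishing lathe's wheel and set its brake

## Task

The white mark across the rim of the bench polishing lathe's rubber wheel is turned away under the hood: with shut fingertips resting lightly on the bare top of the rim, stroke the wheel round until the mark stands at the very top, in line with the yellow pointer on the hood, and take the fingers off. Then push the red-knobbed brake lever fully over to its far side, leaving the mark at the top. Press gently (the wheel sits on rubber mounts and is badly worn out of round), do not pinch the wheel, and leave the jars, the palette and the tools lying about where they are.

Things in the scene. Friction and masses are not known exactly. Their poses are not given: they have to be found in the camera images.
- wheel_axle (a point): centre of the reddish-brown rubber polishing wheel (130 mm diameter, 36 mm wide), on its axle, 130 mm above the table; sinks with the motor. y axis: level along the axle, from the wheel to the motor and brake lever; x: level, across the axle, to the lathe's far side; z up. The wheel turns freely and endlessly both ways, drag about 0.4 N at the rim: let go, it stops almost at once and stays.
- wheel: the same wheel, origin at its centre, y axis along the axle, z axis through the white mark. Worn out of round on a side that cannot be seen: its rim is 61 to 69 mm from the axle, changing smoothly, one high and one low side. Fingers grip it with a friction coefficient of about 0.5 or more. More than 12 N between fingers and wheel is too hard.
- wheel_mark (a point): middle of the white stripe, 8 mm wide, painted across the whole width of the rim; the point is 65 mm from the axle (the rim itself may be up to 4 mm off) and turns with the wheel. Its z axis points from the axle outward through the mark (straight up when the mark is at the top), y along the axle. At the start it is out of sight under the hood, 83 to 180 degrees from the top on either side.
- motor: blue motor, 88 mm in diameter, 145 mm long, on the axle; origin on the axle 90 mm from the wheel's centre along +y; its far end is 185 mm from the wheel's centre, its top 174 mm above the table. Motor and wheel ride together on soft rubber mounts that give straight down, 1 mm for each 5 N, and stop dead at 12 mm.
- hood_pointer (a point): tip of the small yellow pointer (12 mm) on the wheel hood's outer cheek, 28.5 mm from the wheel's centre along -y: it shows where the top is. The light-grey hood hides all but the top 55 degrees each side: outer faces of its cheeks 31 mm either side of the wheel's middle, rising 25 mm above the axle; sloping lips end 62 mm before and behind the axle (x), 41 mm above it.
- brake_lever (a joint): angle of the brake lever, rad: 0 to 0.1 at the start (off, leaning to -x of wheel_axle), 1.0 at its stop (on, leaning to +x); fully over from 0.9. It stays where it is left and takes about 1 N at the knob.
- brake_lever_tip (a point): centre of the red ball knob (26 mm) on the brake lever, an 80 mm rod 10 mm thick. Its pivot, level and parallel to the axle, is 47 mm above the table, 268 mm from the wheel's centre along +y and at the same x. It leans 0.5 rad to -x at 0, 0.5 rad to +x at 1.0: the knob travels 77 mm. The motor's end is 83 mm away along -y; the white base plate below is 25 mm high.
- deck_jar: closed white porcelain-powder jar, 44 mm across and 34 mm tall, violet label on its lid; origin at the centre of its underside; to be left alone. It stands on the lathe's base plate, on the robot's side of the motor.
- jar_a: closed white porcelain-powder jar, 44 mm across and 34 mm tall, violet label on its lid; origin at the centre of its underside; to be left alone
- jar_b: closed white porcelain-powder jar, 44 mm across and 34 mm tall, violet label on its lid; origin at the centre of its underside; to be left alone
- palette: white ceramic mixing slab with paint wells, 120 x 200 x 14 mm; origin under its centre; to be left alone
- brush: fine artist's brush, black handle and steel ferrule, 180 mm long and 8 mm thick, lying along its x axis; to be left alone
- pencil: orange pencil 150 mm long, 7.5 mm thick, lying along its x axis; to be left alone
- spatula: mixing spatula 170 mm long lying on the table; to be left alone

How it is judged:
By the outcome, as a careful person would: the job done as asked, in the order asked, and still so for the second after the job is handed in, with the robot touching nothing.
It also fails if it takes over 64 s, if anything falls off the work surface, if the arm or the gripper's body presses on something with over 40 N, if the wrist force passes 120 N, or if a joint passes its speed limit or range.

## Robot

A 6-joint arm with a two-finger parallel gripper is mounted at the origin on the work surface. World frame = base frame: x ahead of the robot, y to its left, z up, the work surface at z = 0. Lengths are in m, angles in degrees, forces in N, time in s.
With the tool pointing down it reaches from about 0.325 to 0.775 m from the base axis. Payload 9.3 kg.
Tool frame: the origin (TCP) lies between the finger pads; the fingertips stand 22 mm ahead of it and the grasp point (between the pads) lies 3 mm ahead of it; z points along the fingers, y is the line along which they close (so a half turn about z gives the same grasp; the last joint's range is limited). The gripper opens to 85 mm and grips with 20 to 120 N. Pads are 22 mm wide; open, the fingers measure 114 mm over their backs; the gripper's body (76 mm by 85 mm) begins 54 mm behind the grasp point. The pads swing forward as they close: fully open they stand 13 mm farther back than shut.
Start: joints at [54.855, 14.817, 1.232, 76.415, 0, 81.257], TCP at [0.245, 0.493, 0.253] pointing down, gripper open.
Joint ranges: [-174.27, 174.27], [-52.1, 104.24], [-59.71, 78.15], [-110.17, 111.67], [-87.03, 83.33], [-180, 180]. Speed limits (degrees/s): [127.2, 127.2, 159.86, 180, 180, 180].

## Interface

Orientations are given as a 3x3 rotation matrix whose columns are the frame's x, y, z axes.
In Python, from rig import manip gives the robot as it stands.
- The arm moves only by the shell command python3 -m inch FILE [OPENING] [FORCE], which reads ROWS from the file FILE. ROWS is a JSON list of rows, 1 to 8 of them, each of 6 numbers: dx, dy, dz in mm, then a rotation vector rx, ry, rz in units of 2 degrees; each row is the pose to reach, as a shift and turn from the pose commanded when the command began, along the tool's axes at that moment; what a row does not reach only later rows make up. A row lasts 1/10 s, in which the tool goes at most 0.05 m and 8.59 degrees, less where a joint would pass 70% of its speed; a pose out of reach is approached as far as the arm can. OPENING is the opening from 0.0 (shut) to 1.0 (fully open), set as the command begins (- or left out keeps the last). The fingers move at their own pace and stop on an object; FORCE is the grip in N (left out, the last holds). Time passes only in rows, so rows that do not move let the fingers close. It prints the time, the measured TCP pose, the force, the opening and the grip force at its end. Input that does not fit is refused with a message, and nothing moves.
- manip.read_state(): the state, without advancing time (a new reading comes with each control period).
- manip.get_image(name): name is "side" or "top"; returns (picture, depth): 384x512x3 uint8, blue, green, red; 384x512 float32, m along the optical axis (not along the pixel's ray), 0 where there is no reading.
- manip.camera_params(name): a dict with "fx", "fy", "cx", "cy" (pixels), "T" (4x4, takes a point from camera to world coordinates). Camera axes: x right, y up, looking along -z (the intrinsics and any distortion apply to the point x, -y, -z); pixel columns grow to the right and rows downward; lengths in m; the calibration is good to about 2 mm. A picture is of the moment at which its call begins. camera_params takes no time and is no camera call.
- manip.finish_job(): hands the job in; it is judged then, once.
The state is a dict: "t": time; "qpos": joint angles; "joint_vel": joint speeds; "joint_efforts": joint torques, N m; "ee_pos": TCP position; "eef_rot": TCP orientation; "force": force on the tool from outside, world axes, zero at the start; "ft_torque": the same for the moment, N m; "width": opening from 0.0 (shut) to 1.0 (fully open); "gripper_force": force on a finger pad.
Only numpy, scipy, OpenCV 4.12 (cv2) and the standard library are available. Lean on these libraries where they do the work, as an engineer would, in place of code of your own. Each camera call takes 0.05 s, during which the arm holds its last target. There are 200 camera calls.

## Working session

There is one attempt and no reset: what is moved stays moved. The work goes in short steps, Python scripts to look and compute and a shell command to move; the robot and the scene stay as the last step left them, time stands still between calls to the robot, and variables do not carry over. Pictures are saved under pics/ and viewed, at most 10 in all, crops included, and the job is handed in when it is done.

```bash
ls; mkdir -p pics; cat > h.py <<'E'
import numpy as np, cv2
from rig import manip
def cap(n):
    im,d=manip.get_image(n); c=manip.camera_params(n); return im,d,c
def cloud(d,c):
    v,u=np.mgrid[0:d.shape[0],0:d.shape[1]]
    P=np.stack([(u-c['cx'])/c['fx']*d,-(v-c['cy'])/c['fy']*d,-d,np.ones_like(d)],-1)
    return (P@np.array(c['T']).T)[...,:3]
E
python3 - <<'E'
from h import *
for n in('side','top'):
    im,d,c=cap(n); cv2.imwrite(f'pics/{n}0.png',im); np.savez(f'{n}0.npz',im=im,d=d); print({k:np.round(v,4) if k in('T','fx','fy','cx','cy') else v for k,v in c.items()})
s=manip.read_state();print(s)
E
```

```text
pics
{'fx': np.float64(465.5023), 'fy': np.float64(465.5023), 'cx': np.float64(252.327), 'cy': np.float64(189.8501), 'T': array([[ 0.9422,  0.2483, -0.225 ,  0.1441],
       [-0.3347,  0.6614, -0.6712, -0.9295],
       [-0.0178,  0.7077,  0.7063,  1.1349],
       [ 0.    ,  0.    ,  0.    ,  1.    ]])}
{'fx': np.float64(393.2412), 'fy': np.float64(393.2412), 'cx': np.float64(255.8287), 'cy': np.float64(189.4684), 'T': array([[ 0.0238,  0.9922, -0.1227,  0.3027],
       [-0.9995,  0.0259,  0.0158,  0.0263],
       [ 0.0188,  0.1222,  0.9923,  1.5186],
       [ 0.    ,  0.    ,  0.    ,  1.    ]])}
{'t': 0.1, 'qpos': array([5.48534971e+01, 1.48464342e+01, 1.19353638e+00, 7.64160208e+01,
       1.27802893e-03, 8.12550057e+01]), 'joint_vel': array([-0.02454148, -0.17094834,  0.02479613, -0.01541145, -0.09014371,
        0.02511091]), 'joint_efforts': array([ 5.19575100e-03, -5.56691337e+01,  3.45071805e+01,  1.15663663e-02,
       -2.22515546e-04,  2.78845278e-05]), 'ee_pos': array([0.24443936, 0.49243555, 0.25273314]), 'eef_rot': array([[-8.95699974e-01,  4.44658354e-01, -7.10686786e-04],
       [ 4.44658874e-01,  8.95699471e-01, -9.70714809e-04],
       [ 2.04925329e-04, -1.18548242e-03, -9.99999276e-01]]), 'force': array([ 0.27207205, -0.16364131, -0.36633731]), 'ft_torque': array([-0.00034532, -0.01256514, -0.00618361]), 'gripper_force': 0.0, 'width': 1.0000294377178773}
```

View pics/side0.png

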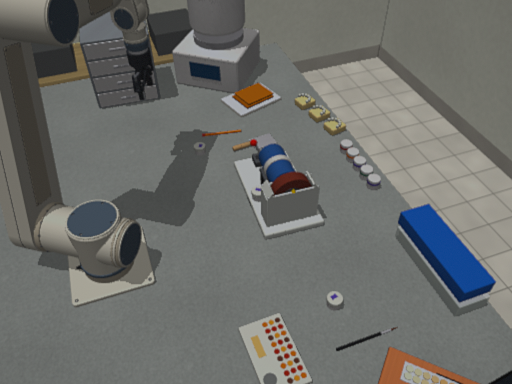

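View pics/top0.png

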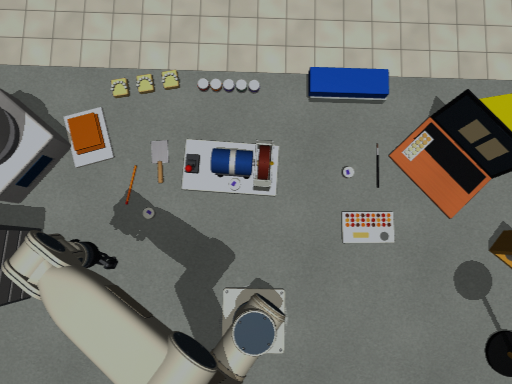

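The side view shows the wheel at about (292,183), the pointer at (293,190) and the knob at (253,142). In the top view the wheel is at (265,163), the motor at (232,163), the knob at (189,168) and the deck jar at (235,184). The axle runs roughly along world +y, from the wheel to the lever.

```bash
python3 - <<'E'
from h import *
from scipy.optimize import least_squares
out={}
for n in('side','top'):
    z=np.load(n+'0.npz'); im,d=z['im'],z['d']; c=manip.camera_params(n); P=cloud(d,c)
    hsv=cv2.cvtColor(im,cv2.COLOR_BGR2HSV).astype(int); H,S,V=hsv[...,0],hsv[...,1],hsv[...,2]
    reg=(P[...,0]>.42)&(P[...,0]<.75)&(P[...,1]>-.15)&(P[...,1]<.4)&(P[...,2]>.03)
    m={'red':reg&((H<12)|(H>170))&(S>200)&(V>110),'brown':reg&((H<12)|(H>170))&(S>80)&(V>30)&(P[...,2]>.15),
       'blue':reg&(H>95)&(H<130)&(S>110)&(P[...,2]>.09),'yel':reg&(H>20)&(H<35)&(S>120)}
    for k,mm in m.items():
        q=P[mm]
        if len(q): print(n,k,len(q),np.median(q,0).round(4),q.min(0).round(3),q.max(0).round(3),np.argwhere(mm).mean(0).round(1))
        out[n+k]=q
    # base plate
    bp=(P[...,2]>.018)&(P[...,2]<.034)&(P[...,0]>.4)&(P[...,0]<.75)&(P[...,1]>-.2)&(P[...,1]<.4)&(S<60)&(V>150)
    b=P[bp][:,:2]; print('plate',len(b),cv2.minAreaRect(b.astype(np.float32)))
# joint cylinder fits: motor r44, wheel r65, axle: x=x0+a*(y)
for n in('side','top'):
    q=out[n+'blue']
    f=lambda p:np.hypot((q[:,0]-p[0]-p[1]*(q[:,1]-.1))*np.cos(np.arctan(p[1])),q[:,2]-p[2])-.044
    r=least_squares(f,[.56,0,.13],loss='soft_l1',f_scale=.002); print(n,'motor x at y=.1, slope, z',r.x.round(4),np.sqrt(np.mean(r.fun**2)).round(4), len(q))
E
```

```text
side red 18 [0.5444 0.2435 0.1303] [0.537 0.237 0.124] [0.552 0.251 0.135] [141.7 253. ]
side brown 550 [ 0.5615 -0.0318  0.1785] [ 0.51  -0.043  0.15 ] [0.627 0.004 0.197] [181.9 289.5]
side blue 645 [0.5572 0.0733 0.1692] [0.528 0.02  0.12 ] [0.608 0.165 0.181] [161.5 274.2]
side yel 15 [ 0.5659 -0.048   0.1593] [ 0.561 -0.054  0.154] [ 0.572 -0.036  0.168] [190.3 292.7]
plate 1184 ((0.57259202003479, 0.10328403860330582), (0.3651460111141205, 0.19461430609226227), 87.25667572021484)
top red 25 [0.5453 0.2483 0.13  ] [0.537 0.241 0.122] [0.556 0.255 0.138] [167.8 187.9]
top brown 335 [ 0.5627 -0.0189  0.1839] [ 0.51  -0.038  0.15 ] [ 0.632 -0.     0.198] [162.  263.4]
top blue 820 [0.5645 0.104  0.1671] [0.527 0.021 0.12 ] [0.615 0.164 0.182] [161.5 231.3]
top yel 10 [ 0.5654 -0.046   0.159 ] [ 0.562 -0.05   0.146] [ 0.576 -0.043  0.169] [162.8 270.9]
plate 2174 ((0.573492705821991, 0.10394202172756195), (0.3612156808376312, 0.196466863155365), 87.20398712158203)
side motor x at y=.1, slope, z [0.5747 0.0437 0.1308] 0.002 645
top motor x at y=.1, slope, z [0.574  0.0431 0.1292] 0.0023 820
```

```bash
python3 - <<'E'
from h import *
a=cv2.imread('pics/side0.png')[120:240,220:340]; b=cv2.imread('pics/top0.png')[120:210,130:290]
a=cv2.resize(a,(400,400),interpolation=2); b=cv2.resize(b,(400,225),interpolation=2)
o=np.zeros((400,800,3),np.uint8);o[:,:400]=a;o[:225,400:]=b;cv2.imwrite('pics/c0.png',o)
E
```

```text
(no output)
```

View pics/c0.png

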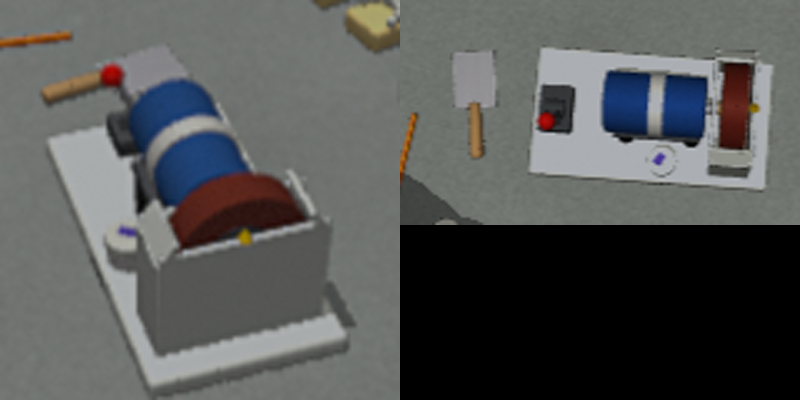

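The axle fit is consistent between the two views: wheel centre at about (0.5687, -0.0195, 0.130), ey≈(0.0455, 0.999), and the knob at lever angle about 0. Now I'll move above the wheel with the fingers shut.

The rows are not in the units I measure in: shifts go in mm and turns go in units of 2 degrees. I convert before sending: -0.518 m is -518, -0.315 m is -315, -23.8 degrees is -11.9.

```bash
cat >> h.py <<'E'
W=np.array([.5687,-.0195,.130]); EY=np.array([.0455,.999,0]);EY/=np.linalg.norm(EY); EX=np.array([EY[1],-EY[0],0])
from scipy.spatial.transform import Rotation as R
RT=np.c_[-EX,EY,[0,0,-1.]]
def rel(lx,ly,z):  # needed tool-axes shift to put fingertips at lathe (lx,ly) from wheel axle, tip height z
    s=manip.read_state(); Rm=np.array(s['eef_rot']); p=np.array(s['ee_pos'])
    tgt=W+lx*EX+ly*EY; tgt[2]=z+.022
    print('shift',(Rm.T@(tgt-p)).round(4),'rot',np.degrees(R.from_matrix(Rm.T@RT).as_rotvec()).round(2))
def loc():
    s=manip.read_state(); p=np.array(s['ee_pos'])+.022*np.array(s['eef_rot'])[:,2]; d=p-W
    print('t',round(s['t'],2),'lathe x,y',(d@EX).round(4),(d@EY).round(4),'tipz',p[2].round(4),'F',np.array(s['force']).round(2),'g',s['width'])
E
echo '[[-518,-315,5,0,0,-11.9],[-518,-315,5,0,0,-11.9],[-518,-315,5,0,0,-11.9],[-518,-315,5,0,0,-11.9],[-518,-315,5,0,0,-11.9],[-518,-315,5,0,0,-11.9],[-518,-315,5,0,0,-11.9],[-518,-315,5,0,0,-11.9]]' > mv.in && python3 -m inch mv.in 0.0 20
python3 -c "
from h import *
loc();rel(-.028,0,.215)"
```

```text
t: 0.9
ee_pos: [0.452, 0.1639, 0.25]
eef_rot: [[-0.999, 0.045, -0.0], [0.045, 0.999, 0.0], [0.0, 0.0, -1.0]]
force: [0.8, 1.6, 0.7]
width: 0.0
gripper_force: 0.0
t 0.9 lathe x,y -0.125 0.1779 tipz 0.228 F [0.85 1.55 0.67] g 0.00018841768762115817
shift [-0.0969 -0.1779  0.013 ] rot [ 0.   -0.01  0.01]
```

```bash

echo '[[-97,-178,10,0,0,0],[-97,-178,10,0,0,0],[-97,-178,10,0,0,0],[-97,-178,10,0,0,0],[-97,-178,10,0,0,0],[-97,-178,10,0,0,0],[-97,-178,10,0,0,0]]' > mv.in && python3 -m inch mv.in
python3 -c "
from h import *
loc();rel(-.028,0,.200)
im,d,c=cap('side');cv2.imwrite('pics/s1.png',cv2.resize(im[110:250,200:360],(800,700))[:600])"
```

```text
t: 1.6
ee_pos: [0.5398, -0.0158, 0.2399]
eef_rot: [[-0.999, 0.045, -0.001], [0.045, 0.999, 0.0], [0.001, 0.0, -1.0]]
force: [-0.1, 0.6, 0.6]
width: 0.0
gripper_force: 0.0
t 1.6 lathe x,y -0.0291 0.0024 tipz 0.2179 F [-0.13  0.59  0.63] g 7.153728976458368e-05
shift [-0.0011 -0.0024  0.0179] rot [ 0.02 -0.04  0.02]
```

View pics/s1.png

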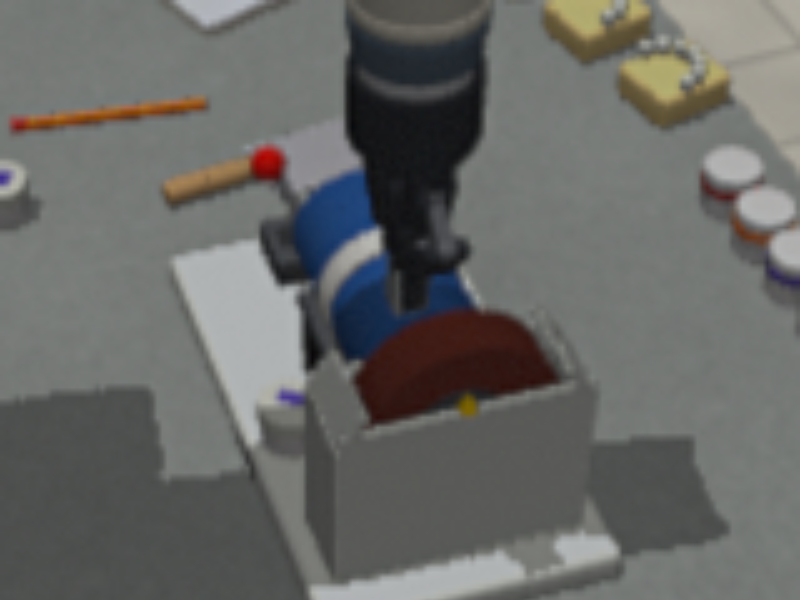

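The shut fingers stand above the robot-side part of the rim, around (410,300) in the crop, with the pointer at (468,405). Next I'll feel for the rim.

```bash
cat > l.sh <<'E'
grep -E '^(t|ee_pos|force)' | tr '\n' ' '; echo
E
echo '[[0,-2,10,0,0,0],[0,-2,18,0,0,0],[0,-2,20,0,0,0],[0,-2,20,0,0,0]]' > mv.in && python3 -m inch mv.in | sh l.sh
echo '[[0,0,1,0,0,0],[0,0,1,0,0,0]]' > mv.in && python3 -m inch mv.in | sh l.sh
echo '[[0,0,1,0,0,0],[0,0,1,0,0,0]]' > mv.in && python3 -m inch mv.in | sh l.sh
```

```text
t: 2.05 ee_pos: [0.5398, -0.0179, 0.2196] force: [0.1, 0.9, 0.5] 
t: 2.25 ee_pos: [0.5402, -0.0183, 0.2192] force: [-0.3, -0.4, 0.4] 
t: 2.45 ee_pos: [0.5402, -0.0184, 0.2181] force: [0.6, -0.9, -0.5]
```

```bash

echo '[[0,0,1,0,0,0],[0,0,1,0,0,0]]' > mv.in && python3 -m inch mv.in | sh l.sh
echo '[[0,0,1,0,0,0],[0,0,1,0,0,0]]' > mv.in && python3 -m inch mv.in | sh l.sh
echo '[[0,0,1,0,0,0],[0,0,1,0,0,0]]' > mv.in && python3 -m inch mv.in | sh l.sh
```

```text
t: 2.65 ee_pos: [0.5401, -0.0184, 0.217] force: [-0.4, -0.1, 0.4] 
t: 2.85 ee_pos: [0.5401, -0.0183, 0.216] force: [0.1, -0.5, -0.1] 
t: 3.05 ee_pos: [0.5401, -0.0183, 0.215] force: [-0.4, 0.1, -0.4]
```

```bash

echo '[[0,0,1,0,0,0],[0,0,1,0,0,0]]' > mv.in && python3 -m inch mv.in | sh l.sh
echo '[[0,0,1,0,0,0],[0,0,1,0,0,0]]' > mv.in && python3 -m inch mv.in | sh l.sh
```

```text
t: 3.25 ee_pos: [0.5401, -0.0183, 0.214] force: [0.4, -0.2, -0.6] 
t: 3.45 ee_pos: [0.5401, -0.0183, 0.213] force: [-0.4, 0.8, -0.4]
```

```bash

echo '[[0,0,1,0,0,0],[0,0,1,0,0,0]]' > mv.in && python3 -m inch mv.in | sh l.sh
echo '[[0,0,1,0,0,0],[0,0,1,0,0,0]]' > mv.in && python3 -m inch mv.in | sh l.sh
```

```text
t: 3.65 ee_pos: [0.5401, -0.0183, 0.212] force: [0.0, 0.5, 0.7] 
t: 3.85 ee_pos: [0.5401, -0.0183, 0.211] force: [-0.8, -0.7, -0.8]
```

```bash

echo '[[0,0,1,0,0,0],[0,0,1,0,0,0]]' > mv.in && python3 -m inch mv.in | sh l.sh
python3 -c "
from h import *
loc()"
echo '[[0,0,1,0,0,0],[0,0,1,0,0,0]]' > mv.in && python3 -m inch mv.in | sh l.sh
```

```text
t: 4.05 ee_pos: [0.5401, -0.0183, 0.21] force: [0.2, -1.1, 0.3] 
t 4.05 lathe x,y -0.0286 -0.0001 tipz 0.188 F [ 0.23 -1.12  0.34] g 0.0010806326592530504
t: 4.25 ee_pos: [0.5402, -0.0184, 0.2092] force: [-0.6, 0.1, 1.6]
```

```bash

echo '[[0,0,0.5,0,0,0],[-2,0,0,0,0,0],[-4,0,-1,0,0,0],[-4,0,-1,0,0,0]]' > mv.in && python3 -m inch mv.in | sh l.sh
echo '[[-2,0,-0.7,0,0,0],[-4,0,-1.4,0,0,0],[-4,0,-1.4,0,0,0]]' > mv.in && python3 -m inch mv.in | sh l.sh
```

```text
t: 4.65 ee_pos: [0.5446, -0.0186, 0.2103] force: [-1.3, -0.2, 3.6] 
t: 4.95 ee_pos: [0.5486, -0.0188, 0.2115] force: [-0.2, -0.3, 2.5]
```

```bash

echo '[[-2,0,-0.5,0,0,0],[-4,0,-0.9,0,0,0],[-4,0,-0.9,0,0,0]]' > mv.in && python3 -m inch mv.in | sh l.sh
echo '[[-2,0,-0.3,0,0,0],[-4,0,-0.6,0,0,0],[-4,0,-0.6,0,0,0]]' > mv.in && python3 -m inch mv.in | sh l.sh
```

```text
t: 5.25 ee_pos: [0.5525, -0.0189, 0.2124] force: [0.3, 0.4, 2.1] 
t: 5.55 ee_pos: [0.5565, -0.0191, 0.2129] force: [1.3, -0.5, 1.0]
```

```bash

echo '[[-3,0,0.4,0,0,0],[-6,0,0.4,0,0,0],[-6,0,0.4,0,0,0]]' > mv.in && python3 -m inch mv.in | sh l.sh
echo '[[-3,0,0,0,0,0],[-6,0,0.2,0,0,0],[-6,0,0.2,0,0,0]]' > mv.in && python3 -m inch mv.in | sh l.sh
```

```text
t: 5.85 ee_pos: [0.5627, -0.0194, 0.2127] force: [-0.0, -0.1, 2.7] 
t: 6.15 ee_pos: [0.5686, -0.0196, 0.2124] force: [0.5, 0.4, 3.1]
```

```bash

echo '[[-3,0,0,0,0,0],[-6,0,0,0,0,0],[-6,0,0,0,0,0]]' > mv.in && python3 -m inch mv.in | sh l.sh
echo '[[-3,0,0,0,0,0],[-6,0,0.2,0,0,0],[-6,0,0.2,0,0,0]]' > mv.in && python3 -m inch mv.in | sh l.sh
```

```text
t: 6.45 ee_pos: [0.5746, -0.0199, 0.2124] force: [0.6, 0.4, 2.7] 
t: 6.75 ee_pos: [0.5806, -0.0202, 0.2121] force: [0.7, 0.6, 3.0]
```

```bash

echo '[[-3,0,0.3,0,0,0],[-6,0,0.7,0,0,0],[-6,0,0.7,0,0,0]]' > mv.in && python3 -m inch mv.in | sh l.sh
echo '[[-3,0,0.5,0,0,0],[-6,0,1.2,0,0,0],[-6,0,1.2,0,0,0]]' > mv.in && python3 -m inch mv.in | sh l.sh
python3 -c "
from h import *
loc()
im,d,c=cap('side');cv2.imwrite('pics/s2.png',cv2.resize(im[110:250,200:360],(800,700))[:600])
c=im[150:230,250:340]; print((c.min(2)>170).sum())"
```

```text
t: 7.05 ee_pos: [0.5866, -0.0205, 0.2114] force: [1.4, -0.3, 2.8] 
t: 7.35 ee_pos: [0.5926, -0.0208, 0.2101] force: [0.6, 0.1, 2.3] 
t 7.35 lathe x,y 0.0239 -0.0002 tipz 0.1881 F [0.59 0.09 2.33] g -0.00468505385134427
471
```

```bash
cat >> h.py <<'E'
def mark():
    for n in('side','top'):
        im,d,c=cap(n); P=cloud(d,c)-W; lx,ly,lz=P@EX,P@EY,P[...,2]; r=np.hypot(lx,lz)
        hsv=cv2.cvtColor(im,cv2.COLOR_BGR2HSV).astype(int)
        rim=(abs(r-.065)<.008)&(abs(ly)<.02)&(lz>.034)
        m=rim&(hsv[...,1]<90)&(hsv[...,2]>110)&(abs(ly)<.016)&(abs(lx)<.058)
        a=np.degrees(np.arctan2(lx,lz))
        print(n,'rim px',rim.sum(),'mark px',m.sum(),'angle med/min/max',np.percentile(a[m],[50,5,95]).round(1) if m.any() else '', 'rc',np.argwhere(m).mean(0).round(1) if m.any() else '')
E
echo '[[0,0,-8,0,0,0],[25,0,-10,0,0,0],[52,0,-10,0,0,0],[52,0,-4,0,0,0],[52,0,0,0,0,0]]' > mv.in && python3 -m inch mv.in | sh l.sh
python3 -c "
from h import *
loc();mark()"
```

```text
t: 7.9 ee_pos: [0.54, -0.0184, 0.2106] force: [-1.2, -0.4, 0.4] 
t 7.9 lathe x,y -0.0287 -0.0002 tipz 0.1886 F [-1.21 -0.43  0.39] g 0.0032472431482930375
side rim px 303 mark px 1 angle med/min/max [22.1 22.1 22.1] rc [172. 296.]
top rim px 0 mark px 0 angle med/min/max  rc
```

View pics/s2.png

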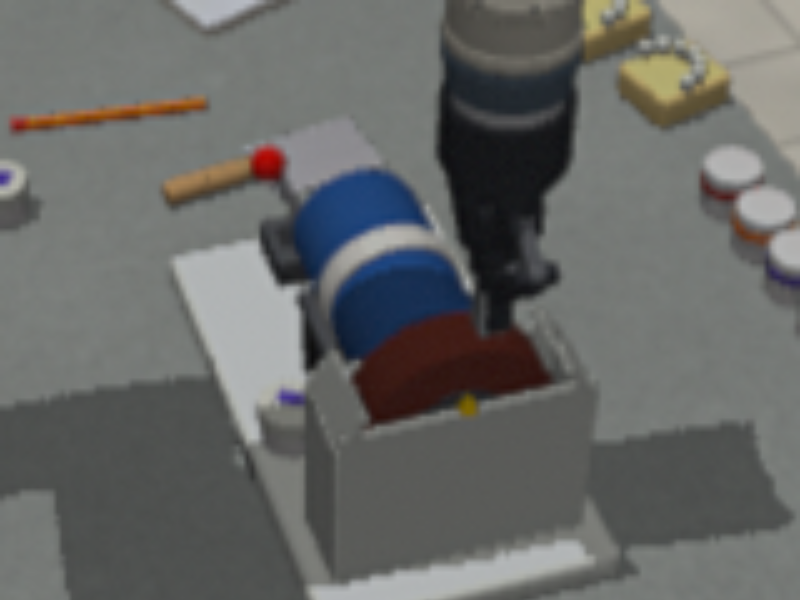

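No mark is visible on the rim yet. The fingers are at about (495,310) in the crop, and contact is light. On to the second stroke.

```bash

echo '[[0,0,0,0,0,0]]' > mv.in && python3 -m inch mv.in | sh l.sh
echo '[[0,0,1,0,0,0],[0,0,1,0,0,0]]' > mv.in && python3 -m inch mv.in | sh l.sh
echo '[[0,0,1,0,0,0],[0,0,1,0,0,0]]' > mv.in && python3 -m inch mv.in | sh l.sh
```

```text
t: 8.1 ee_pos: [0.5407, -0.0184, 0.2101] force: [-0.4, -0.3, 0.5] 
t: 8.3 ee_pos: [0.5406, -0.0184, 0.2094] force: [0.2, 0.2, 2.7] 
t: 8.5 ee_pos: [0.5403, -0.0184, 0.2086] force: [-1.4, 0.3, 5.8]
```

```bash

echo '[[-2,0,-1,0,0,0],[-4,0,-1.7,0,0,0],[-4,0,-1.7,0,0,0]]' > mv.in && python3 -m inch mv.in | sh l.sh
echo '[[-2,0,-0.7,0,0,0],[-4,0,-1.4,0,0,0],[-4,0,-1.4,0,0,0]]' > mv.in && python3 -m inch mv.in | sh l.sh
```

```text
t: 8.8 ee_pos: [0.5446, -0.0186, 0.2102] force: [-1.1, -0.1, 4.9] 
t: 9.1 ee_pos: [0.5486, -0.0188, 0.2114] force: [-0.7, -1.2, 3.9]
```

```bash

echo '[[-2,0,-0.5,0,0,0],[-4,0,-1,0,0,0],[-4,0,-1,0,0,0]]' > mv.in && python3 -m inch mv.in | sh l.sh
echo '[[-2,0,-0.3,0,0,0],[-4,0,-0.6,0,0,0],[-4,0,-0.6,0,0,0]]' > mv.in && python3 -m inch mv.in | sh l.sh
```

```text
t: 9.4 ee_pos: [0.5525, -0.0189, 0.2123] force: [0.2, -1.2, 2.5] 
t: 9.7 ee_pos: [0.5565, -0.0191, 0.2129] force: [-0.3, -0.1, 2.1]
```

```bash

echo '[[-3,0,0,0,0,0],[-6,0,0,0,0,0],[-6,0,0,0,0,0]]' > mv.in && python3 -m inch mv.in | sh l.sh
echo '[[-3,0,0,0,0,0],[-6,0,0,0,0,0],[-6,0,0,0,0,0]]' > mv.in && python3 -m inch mv.in | sh l.sh
```

```text
t: 10.0 ee_pos: [0.5626, -0.0194, 0.213] force: [0.5, -0.7, 2.8] 
t: 10.3 ee_pos: [0.5686, -0.0197, 0.2131] force: [-0.5, -0.1, 3.7]
```

```bash

echo '[[-3,0,-0.1,0,0,0],[-6,0,-0.2,0,0,0],[-6,0,-0.2,0,0,0]]' > mv.in && python3 -m inch mv.in | sh l.sh
echo '[[-3,0,0,0,0,0],[-6,0,0,0,0,0],[-6,0,0,0,0,0]]' > mv.in && python3 -m inch mv.in | sh l.sh
```

```text
t: 10.6 ee_pos: [0.5746, -0.0199, 0.2132] force: [-0.5, -0.1, 4.3] 
t: 10.9 ee_pos: [0.5806, -0.0202, 0.2131] force: [1.2, -0.9, 3.3]
```

```bash

echo '[[-3,0,0.1,0,0,0],[-6,0,0.3,0,0,0],[-6,0,0.3,0,0,0]]' > mv.in && python3 -m inch mv.in | sh l.sh
echo '[[-3,0,0.4,0,0,0],[-6,0,1,0,0,0],[-6,0,1,0,0,0]]' > mv.in && python3 -m inch mv.in | sh l.sh
echo '[[0,0,-8,0,0,0],[25,0,-10,0,0,0],[52,0,-10,0,0,0],[52,0,-4,0,0,0],[52,0,-1,0,0,0],[52,0,-1,0,0,0]]' > mv.in && python3 -m inch mv.in | sh l.sh
python3 -c "
from h import *
loc();mark()"
```

```text
t: 11.2 ee_pos: [0.5865, -0.0205, 0.2127] force: [1.1, 0.4, 1.6] 
t: 11.5 ee_pos: [0.5924, -0.0207, 0.2116] force: [0.8, -0.8, 0.8] 
t: 12.1 ee_pos: [0.5406, -0.0184, 0.2126] force: [-1.3, 0.4, 0.2] 
t 12.1 lathe x,y -0.0282 -0.0002 tipz 0.1906 F [-1.29  0.39  0.19] g -0.001973942775205524
side rim px 314 mark px 0 angle med/min/max  rc 
top rim px 0 mark px 0 angle med/min/max  rc
```

```bash

echo '[[0,0,1,0,0,0],[0,0,1,0,0,0]]' > mv.in && python3 -m inch mv.in | sh l.sh
echo '[[0,0,1,0,0,0],[0,0,1,0,0,0]]' > mv.in && python3 -m inch mv.in | sh l.sh
```

```text
t: 12.4 ee_pos: [0.5406, -0.0184, 0.212] force: [-1.5, -0.6, 3.6] 
t: 12.6 ee_pos: [0.5403, -0.0184, 0.2112] force: [-1.9, -0.3, 5.6]
```

```bash

echo '[[-2,0,-1,0,0,0],[-4,0,-2,0,0,0],[-4,0,-2,0,0,0]]' > mv.in && python3 -m inch mv.in | sh l.sh
echo '[[-2,0,-0.8,0,0,0],[-4,0,-1.6,0,0,0],[-4,0,-1.6,0,0,0]]' > mv.in && python3 -m inch mv.in | sh l.sh
```

```text
t: 12.9 ee_pos: [0.5446, -0.0186, 0.2131] force: [0.3, 0.3, 3.1] 
t: 13.2 ee_pos: [0.5485, -0.0187, 0.2144] force: [-0.7, -0.9, 1.6]
```

```bash

echo '[[-2,0,-0.3,0,0,0],[-4,0,-0.6,0,0,0],[-4,0,-0.6,0,0,0]]' > mv.in && python3 -m inch mv.in | sh l.sh
echo '[[-2,0,-0.3,0,0,0],[-4,0,-0.6,0,0,0],[-4,0,-0.6,0,0,0]]' > mv.in && python3 -m inch mv.in | sh l.sh
```

```text
t: 13.5 ee_pos: [0.5525, -0.0189, 0.2151] force: [0.1, -0.2, 1.4] 
t: 13.8 ee_pos: [0.5565, -0.0191, 0.2157] force: [0.3, -0.3, 0.8]
```

```bash

echo '[[-2,0,0.5,0,0,0],[-6,0,0.3,0,0,0],[-6,0,0.3,0,0,0]]' > mv.in && python3 -m inch mv.in | sh l.sh
echo '[[-3,0,-0.1,0,0,0],[-6,0,-0.2,0,0,0],[-6,0,-0.2,0,0,0]]' > mv.in && python3 -m inch mv.in | sh l.sh
```

```text
t: 14.1 ee_pos: [0.5628, -0.0194, 0.2155] force: [0.6, -0.3, 2.9] 
t: 14.4 ee_pos: [0.5686, -0.0196, 0.2157] force: [0.3, 0.2, 3.9]
```

```bash

echo '[[-3,0,-0.2,0,0,0],[-6,0,-0.3,0,0,0],[-6,0,-0.3,0,0,0]]' > mv.in && python3 -m inch mv.in | sh l.sh
echo '[[-3,0,-0.1,0,0,0],[-6,0,-0.1,0,0,0],[-6,0,-0.1,0,0,0]]' > mv.in && python3 -m inch mv.in | sh l.sh
```

```text
t: 14.7 ee_pos: [0.5746, -0.0199, 0.2159] force: [0.2, -0.4, 3.7] 
t: 15.0 ee_pos: [0.5806, -0.0202, 0.2159] force: [0.1, -0.1, 3.8]
```

```bash

echo '[[-3,0,0.1,0,0,0],[-6,0,0.3,0,0,0],[-6,0,0.3,0,0,0]]' > mv.in && python3 -m inch mv.in | sh l.sh
echo '[[-3,0,0.4,0,0,0],[-6,0,0.8,0,0,0],[-6,0,0.8,0,0,0]]' > mv.in && python3 -m inch mv.in | sh l.sh
echo '[[0,0,-8,0,0,0],[25,0,-10,0,0,0],[52,0,-10,0,0,0],[52,0,-4,0,0,0],[52,0,0,0,0,0],[52,0,0,0,0,0]]' > mv.in && python3 -m inch mv.in | sh l.sh
python3 -c "
from h import *
loc();mark()"
```

```text
t: 15.3 ee_pos: [0.5865, -0.0205, 0.2155] force: [0.3, 0.9, 2.7] 
t: 15.6 ee_pos: [0.5924, -0.0208, 0.2146] force: [0.2, 0.4, 0.1] 
t: 16.2 ee_pos: [0.5405, -0.0184, 0.2148] force: [-1.5, 0.8, 4.3] 
t 16.2 lathe x,y -0.0282 -0.0002 tipz 0.1928 F [-1.51  0.76  4.25] g 0.000895118571229257
side rim px 344 mark px 0 angle med/min/max  rc 
top rim px 0 mark px 0 angle med/min/max  rc
```

```bash

echo '[[-2,0,-1,0,0,0],[-4,0,-2,0,0,0],[-4,0,-2,0,0,0]]' > mv.in && python3 -m inch mv.in | sh l.sh
echo '[[-2,0,-0.8,0,0,0],[-4,0,-1.5,0,0,0],[-4,0,-1.5,0,0,0]]' > mv.in && python3 -m inch mv.in | sh l.sh
```

```text
t: 16.6 ee_pos: [0.5448, -0.0186, 0.2168] force: [-0.4, 0.9, 1.5] 
t: 16.9 ee_pos: [0.5485, -0.0188, 0.2184] force: [-0.3, 0.6, -0.0]
```

```bash

echo '[[0,0,0.8,0,0,0],[-3,0,0.3,0,0,0],[-5,0,0,0,0,0]]' > mv.in && python3 -m inch mv.in | sh l.sh
echo '[[-3,0,-0.3,0,0,0],[-6,0,-0.5,0,0,0],[-6,0,-0.5,0,0,0]]' > mv.in && python3 -m inch mv.in | sh l.sh
```

```text
t: 17.2 ee_pos: [0.5534, -0.019, 0.2184] force: [1.3, -0.2, 0.1] 
t: 17.5 ee_pos: [0.5596, -0.0192, 0.2188] force: [-0.0, 0.1, 0.0]
```

```bash

echo '[[0,0,0.8,0,0,0],[0,0,0.8,0,0,0]]' > mv.in && python3 -m inch mv.in | sh l.sh
echo '[[0,0,0.8,0,0,0],[0,0,0.8,0,0,0]]' > mv.in && python3 -m inch mv.in | sh l.sh
```

```text
t: 17.7 ee_pos: [0.5592, -0.0192, 0.2181] force: [0.7, 0.0, 1.2] 
t: 17.9 ee_pos: [0.5591, -0.0192, 0.2176] force: [-0.9, -0.4, 3.3]
```

```bash

echo '[[-4,0,-0.3,0,0,0],[-8,0,-0.5,0,0,0],[-8,0,-0.5,0,0,0]]' > mv.in && python3 -m inch mv.in | sh l.sh
echo '[[-4,0,-0.1,0,0,0],[-8,0,-0.3,0,0,0],[-8,0,-0.3,0,0,0]]' > mv.in && python3 -m inch mv.in | sh l.sh
```

```text
t: 18.2 ee_pos: [0.5678, -0.0196, 0.2179] force: [-0.4, 0.1, 4.1] 
t: 18.5 ee_pos: [0.5758, -0.02, 0.2181] force: [-0.1, -0.0, 4.4]
```

```bash

echo '[[-4,0,0,0,0,0],[-8,0,0.2,0,0,0],[-8,0,0.2,0,0,0]]' > mv.in && python3 -m inch mv.in | sh l.sh
echo '[[-3,0,0.4,0,0,0],[-6,0,0.8,0,0,0],[-6,0,0.8,0,0,0]]' > mv.in && python3 -m inch mv.in | sh l.sh
```

```text
t: 18.8 ee_pos: [0.5837, -0.0203, 0.2178] force: [0.5, -0.1, 3.3] 
t: 19.1 ee_pos: [0.5895, -0.0206, 0.217] force: [0.8, 1.1, 3.3]
```

```bash

echo '[[-4,0,1,0,0,0],[-6,0,1.8,0,0,0],[-6,0,1.8,0,0,0]]' > mv.in && python3 -m inch mv.in | sh l.sh
echo '[[0,0,-8,0,0,0],[25,0,-10,0,0,0],[55,0,-10,0,0,0],[55,0,-4,0,0,0],[55,0,-1,0,0,0],[55,0,-1,0,0,0]]' > mv.in && python3 -m inch mv.in | sh l.sh
python3 -c "
from h import *
loc();mark()
im,d,c=cap('side');cv2.imwrite('pics/s3.png',cv2.resize(im[110:250,200:360],(800,700))[:600])"
```

```text
t: 19.4 ee_pos: [0.5955, -0.0209, 0.2152] force: [0.7, 0.8, 3.6] 
t: 20.0 ee_pos: [0.5404, -0.0184, 0.2164] force: [-1.9, 1.0, 5.2] 
t 20.0 lathe x,y -0.0283 -0.0001 tipz 0.1944 F [-1.92  0.98  5.19] g -0.0027009345168081196
side rim px 365 mark px 10 angle med/min/max [-39.1 -40.  -38.1] rc [182.  276.5]
top rim px 0 mark px 0 angle med/min/max  rc
```

View pics/s3.png

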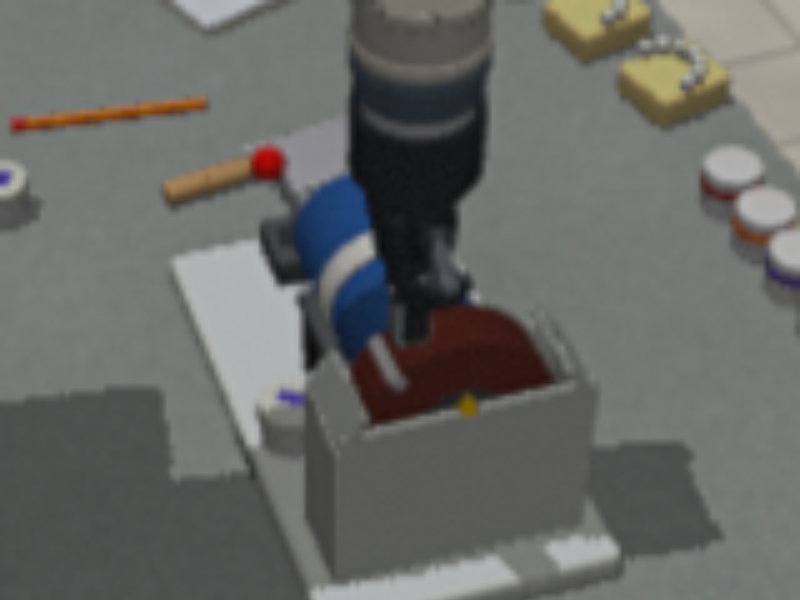

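The white mark is now visible at about (388,362) in the crop, roughly -39° from the top. One more stroke of about 45 mm should bring it up.

```bash

echo '[[-2,0,-0.8,0,0,0],[-4,0,-1.6,0,0,0],[-4,0,-1.6,0,0,0]]' > mv.in && python3 -m inch mv.in | sh l.sh
echo '[[-2,0,-0.6,0,0,0],[-4,0,-1.1,0,0,0],[-4,0,-1.1,0,0,0]]' > mv.in && python3 -m inch mv.in | sh l.sh
```

```text
t: 20.45 ee_pos: [0.5449, -0.0186, 0.218] force: [-0.6, 0.4, 3.7] 
t: 20.75 ee_pos: [0.5485, -0.0187, 0.219] force: [-0.4, 1.6, 3.0]
```

```bash

echo '[[-2,0,-0.3,0,0,0],[-4,0,-0.6,0,0,0],[-4,0,-0.6,0,0,0]]' > mv.in && python3 -m inch mv.in | sh l.sh
echo '[[-3,0,-0.2,0,0,0],[-6,0,-0.3,0,0,0],[-6,0,-0.3,0,0,0]]' > mv.in && python3 -m inch mv.in | sh l.sh
python3 -c "
from h import *
loc();mark()"
```

```text
t: 21.05 ee_pos: [0.5525, -0.0189, 0.2196] force: [-1.1, 1.2, 3.4] 
t: 21.35 ee_pos: [0.5587, -0.0192, 0.22] force: [0.2, -0.4, 3.5] 
t 21.35 lathe x,y -0.01 -0.0001 tipz 0.198 F [ 0.16 -0.4   3.47] g 0.0028004626181295355
side rim px 376 mark px 13 angle med/min/max [-23.8 -25.5 -21.6] rc [177.3 281.3]
top rim px 0 mark px 0 angle med/min/max  rc
```

```bash

echo '[[-4,0,0,0,0,0],[-8,0,0,0,0,0],[-8,0,0,0,0,0]]' > mv.in && python3 -m inch mv.in | sh l.sh
echo '[[-4,0,0,0,0,0],[-8,0,0.1,0,0,0],[-8,0,0.1,0,0,0]]' > mv.in && python3 -m inch mv.in | sh l.sh
python3 -c "
from h import *
loc();mark()"
```

```text
t: 21.75 ee_pos: [0.5668, -0.0196, 0.2199] force: [0.9, 1.4, 5.5] 
t: 22.05 ee_pos: [0.5749, -0.0199, 0.2199] force: [1.3, 1.1, 6.4] 
t 22.05 lathe x,y 0.0062 -0.0001 tipz 0.1979 F [1.3  1.06 6.43] g 0.0036160648005412466
side rim px 377 mark px 18 angle med/min/max [ -9.4 -12.3  -7.2] rc [175.4 286.7]
top rim px 0 mark px 0 angle med/min/max  rc
```

```bash

echo '[[-4,0,-0.3,0,0,0],[-8,0,-0.1,0,0,0],[-10,0,0.2,0,0,0],[-10,0,0.2,0,0,0]]' > mv.in && python3 -m inch mv.in | sh l.sh
python3 -c "
from h import *
loc();mark()"
echo '[[0,0,-5,0,0,0],[0,0,-15,0,0,0],[0,0,-30,0,0,0],[60,130,-30,0,0,0],[60,130,-30,0,0,0],[60,130,-30,0,0,0],[60,130,-30,0,0,0]]' > mv.in && python3 -m inch mv.in | sh l.sh
python3 -c "
from h import *
loc();mark();mark()
im,d,c=cap('side');a=cv2.resize(im[150:210,255:335],(400,300),interpolation=2)
im,d,c=cap('top');b=cv2.resize(im[140:185,240:300],(400,300),interpolation=2)
cv2.imwrite('pics/s4.png',np.hstack([a,b]))"
```

```text
t: 22.55 ee_pos: [0.5847, -0.0204, 0.2194] force: [1.7, 0.8, 4.3] 
t 22.55 lathe x,y 0.016 -0.0002 tipz 0.1974 F [1.71 0.81 4.29] g -0.004096340739730882
side rim px 382 mark px 17 angle med/min/max [-1.4 -4.1  0.4] rc [174.6 289.9]
top rim px 0 mark px 0 angle med/min/max  rc 
t: 23.35 ee_pos: [0.5279, 0.1159, 0.2508] force: [0.0, -0.4, -1.2] 
t 23.35 lathe x,y -0.0469 0.1334 tipz 0.2288 F [ 0.04 -0.38 -1.16] g -0.0005162227855750174
side rim px 431 mark px 25 angle med/min/max [-0.7 -5.3  2.7] rc [174.6 290.1]
top rim px 332 mark px 21 angle med/min/max [-1.  -4.3  1.6] rc [160.3 263.6]
side rim px 421 mark px 26 angle med/min/max [-2.1 -5.1  3. ] rc [174.5 290. ]
top rim px 334 mark px 21 angle med/min/max [-1.1 -4.   1.6] rc [160.3 263.6]
```

View pics/s4.png

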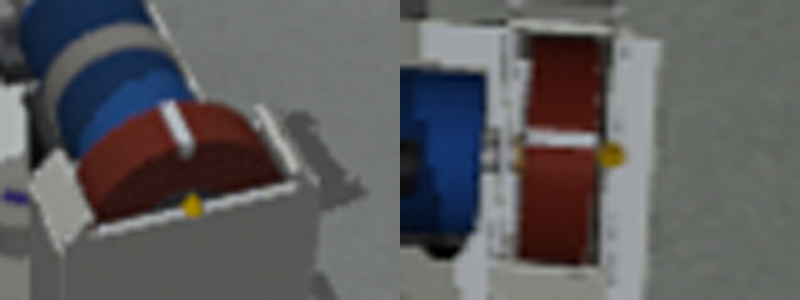

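The mark is in line with the pointer, within about 1° of the top in both views. Next is the lever: approach its -x side, high first and then down.

```bash

echo '[[37,135,0,0,0,0],[37,135,0,0,0,0],[37,135,0,0,0,0],[37,135,30,0,0,0],[37,135,80,0,0,0],[37,135,128,0,0,0],[37,135,128,0,0,0],[37,135,128,0,0,0]]' > mv.in && python3 -m inch mv.in | sh l.sh
python3 -c "
from h import *
loc()
im,d,c=cap('side');cv2.imwrite('pics/s5.png',cv2.resize(im[90:210,180:340],(800,600)))"
```

```text
t: 24.45 ee_pos: [0.4998, 0.2481, 0.1222] force: [-0.0, -0.1, 1.1] 
t 24.45 lathe x,y -0.081 0.2642 tipz 0.1002 F [-0.04 -0.08  1.06] g 3.458109101566159e-05
```

View pics/s5.png

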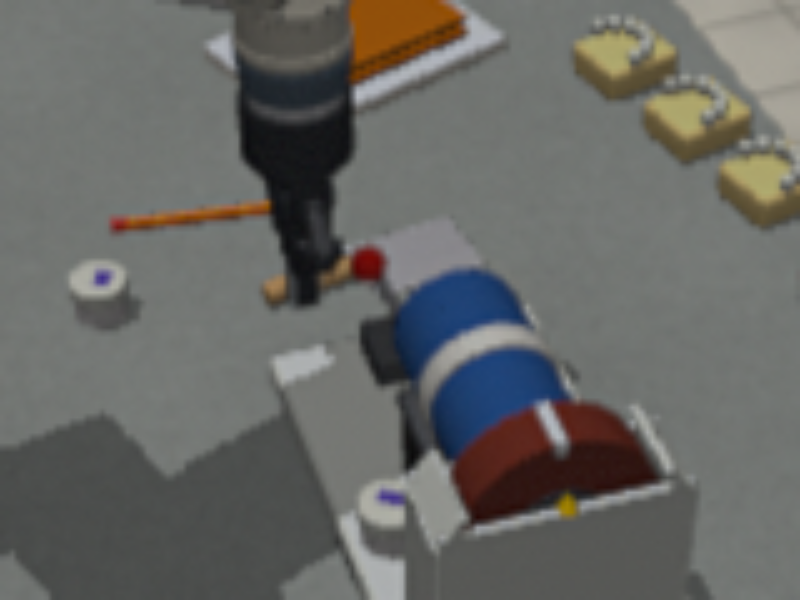

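The fingers stand beside the knob, on its robot side at about (305,295), with the knob at (368,263). I'll push across towards +x.

```bash

echo '[[-12,-4,0,0,0,0],[-24,-4,0,0,0,0],[-34,-4,0,0,0,0],[-44,-4,0,0,0,0],[-54,-4,0,0,0,0],[-64,-4,0,0,0,0],[-74,-4,0,0,0,0],[-84,-4,0,0,0,0]]' > mv.in && python3 -m inch mv.in | sh l.sh
echo '[[-4,0,0,0,0,0],[-6,0,0,0,0,0],[-6,0,0,0,0,0]]' > mv.in && python3 -m inch mv.in | sh l.sh
python3 -c "
from h import *
loc()
for n in('side','top'):
    im,d,c=cap(n);P=cloud(d,c)-W;h=cv2.cvtColor(im,cv2.COLOR_BGR2HSV).astype(int)
    m=((h[...,0]<12)|(h[...,0]>170))&(h[...,1]>200)&(h[...,2]>90)&(abs(P@EY-.268)<.03)&(P[...,2]>-.06)&(abs(P@EX)<.09)
    q=P[m];print(n,len(q),(np.median(q@EX) if len(q) else 0),np.median(q[:,2]) if len(q) else 0)
mark()"
```

```text
t: 25.3 ee_pos: [0.5837, 0.2409, 0.1214] force: [-1.1, -0.7, 0.2] 
t: 25.6 ee_pos: [0.5891, 0.2407, 0.1215] force: [0.3, 0.0, -0.8] 
t 25.6 lathe x,y 0.0085 0.2608 tipz 0.0995 F [ 0.31  0.03 -0.75] g 0.003408981119151894
side 3 0.03474704223791757 -0.00423761565347236
top 0 0 0
side rim px 417 mark px 22 angle med/min/max [-1.6 -5.6  3. ] rc [174.1 289.7]
top rim px 333 mark px 17 angle med/min/max [-1.6 -4.   2. ] rc [160.2 263.4]
```

```bash

echo '[[-2,0,0,0,0,0],[-2,0,0,0,0,0]]' > mv.in && python3 -m inch mv.in | sh l.sh
echo '[[-2,0,0,0,0,0],[-2,0,0,0,0,0]]' > mv.in && python3 -m inch mv.in | sh l.sh
echo '[[-2,0,0,0,0,0],[-2,0,0,0,0,0]]' > mv.in && python3 -m inch mv.in | sh l.sh
```

```text
t: 26.0 ee_pos: [0.591, 0.2406, 0.1217] force: [0.3, -0.6, 0.4] 
t: 26.2 ee_pos: [0.5931, 0.2405, 0.1216] force: [-0.7, 0.5, -0.2] 
t: 26.4 ee_pos: [0.5945, 0.2404, 0.1214] force: [-3.6, -0.4, 0.3]
```

It has met the stop, and the position agrees with the expected +0.014. I'll back off, lift clear and check.

```bash

echo '[[-1,0,0,0,0,0],[-1,0,0,0,0,0]]' > mv.in && python3 -m inch mv.in | sh l.sh
echo '[[20,0,0,0,0,0],[50,0,0,0,0,0],[80,0,-20,0,0,0],[80,0,-70,0,0,0],[100,20,-120,0,0,0],[130,30,-130,0,0,0],[130,30,-130,0,0,0],[130,30,-130,0,0,0]]' > mv.in && python3 -m inch mv.in | sh l.sh
python3 -c "
from h import *
loc()
ims=[]
for n in('side','top'):
    im,d,c=cap(n);ims.append(im);P=cloud(d,c)-W;h=cv2.cvtColor(im,cv2.COLOR_BGR2HSV).astype(int)
    m=((h[...,0]<12)|(h[...,0]>170))&(h[...,1]>200)&(h[...,2]>90)&(abs(P@EY-.268)<.03)&(P[...,2]>-.06)&(abs(P@EX)<.09)
    q=P[m];print(n,len(q),(np.median(q@EX) if len(q) else 0),np.median(q[:,2]) if len(q) else 0)
mark()
cv2.imwrite('pics/s6.png',np.hstack([cv2.resize(ims[0][90:240,190:340],(400,400)),cv2.resize(ims[1][100:220,120:300],(400,400))]))"
```

```text
t: 26.6 ee_pos: [0.5948, 0.2404, 0.1213] force: [-7.0, -0.0, 1.4] 
t: 27.4 ee_pos: [0.4676, 0.2766, 0.2522] force: [0.4, -0.2, 0.4] 
t 27.4 lathe x,y -0.1144 0.2912 tipz 0.2302 F [ 0.38 -0.23  0.4 ] g 0.00011565373479143126
side 15 0.034600091573013456 -0.0033041070058116295
top 10 0.03875943692810255 -0.002778980565054434
side rim px 418 mark px 27 angle med/min/max [-2.4 -5.7  2.3] rc [174.8 290.6]
top rim px 337 mark px 20 angle med/min/max [-1.  -4.1  2.3] rc [160.2 263.4]
```

View pics/s6.png

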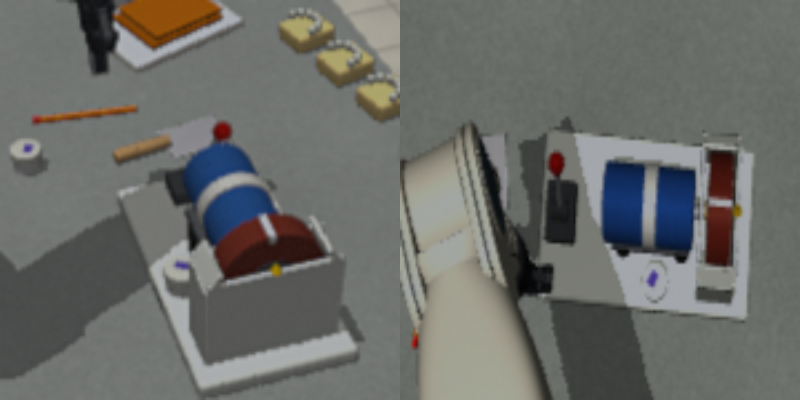

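The knob now leans to the far side at about +38 mm, which is its stop: (222,131) in the left half and (556,162) in the right half. The mark is still at the top by the pointer, and nothing else has moved.

```bash
python3 -c "
from rig import manip
print(manip.finish_job())"
```

```text
the job is handed in; nothing more can be done
None
```

I stroked the wheel's white mark round to the top, in line with the yellow pointer to within about 2° by camera, took the fingers off, pushed the brake lever over to its far stop and handed the job in at about 28 s. The highest wheel reading I saw was 6.4 N, and nothing else in the last views had visibly moved.

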